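# Wedge a block tight in the bench jig and close the hold-down

### The job

Pick up the loose tapered wooden wedge and slide it, thin end first, into the lane between the wood block and the slanting fence of the bench jig, then push its thick end in until the block is wedged firmly and stays so by itself; press it tight by feel, do not ram it. Then fold the hinged hold-down flap over so that it lies shut over the block and the wedge, let go of everything and leave the tape measure, the tape roll and the sanding block where they are.

Things in the scene. Friction and masses are not known exactly. Their poses are not given: they have to be found in the camera images.
- jig: Wooden bench jig, screwed down. Origin at bench height; x = direction in which the wedge is driven (away from the robot), y left, z up. Board 18 mm thick, x -120 to +100, y -75 to +92 mm. Left of the block a sprung metal jaw (y +50 to +58), gives up to 3 mm; then the back fence (y +64 to +86, x -20 to +95, top 54 mm up). End stop behind the block: face x +76, y +14 to +58; wedge passes right of it.
- lane_mouth (a point): Near end (mouth) of the wedge's lane on the board's upper face, 18 mm above the bench; axes as the jig. Lane: 92 mm along +x, open above, from y = 0 (block's side, +-1 mm) to the slanting fence (32 mm thick, 36 high) at y = -23..-29 at the mouth, narrowing 1:8. The fence is set anew in its slots each time, fixed in use; so the wedge goes tight with 20 to 85 mm of its tail still out of the mouth.
- block: The work: plain sawn wood block 95 x 45 x 40 mm, loose, standing in the jig between back fence and lane, long side along the jig's x. Origin under its centre; its own y axis is its long axis. Home is jig x +28, y +27 mm; it has 1 to 2 mm of play, and wedging shifts it up to 3 mm to the left against the sprung jaw.
- wedge: Loose waxed wooden wedge on edge, as used: 160 long, 40 mm high, thickness 14 (tip) to 34 mm (tail). Origin under mid-length, x to the tip, z up. Left side straight (y = +12), goes to the block; right side slants 1:8 (y -2 at tip, -22 mm at tail), goes to the fence. 0.08-0.15 kg. A level push of 14 to 22 N on the tail sets it tight and it stays; under 10 N may be loose; 60 N on the block is ramming.
- wedge_grip (a point): Point to grasp the wedge by: 65 mm from the tail, near its centre of mass, middle of its thickness (26 mm there), half-way up (20 mm over its underside). Axes as the wedge's.
- wedge_tip (a point): Middle of the wedge's thin end face, half-way up (20 mm over its underside). Axes as the wedge's.
- wedge_tail (a point): Middle of the wedge's flat thick end face (34 x 40 mm), half-way up: the face to push on. Axes as the wedge's.
- flap (a joint): Hinge of the hold-down flap, rad: 0 = shut, level over block and wedge with 2 mm to spare; starts open at 1.65 to 1.8, standing up and leaning to the left, and may settle to its open stop at 1.95. Pushed about 0.3 rad past upright towards the right it falls shut by itself. 1 to 2 N moves it.
- flap_middle (a point): Middle of the flap, a wooden board 60 mm wide (along the jig's x, centred at jig x +40 mm), 10 mm thick, reaching 136 mm from the hinge; this point lies 62 mm from the hinge. The hinge line runs along the jig's x at jig y +90 mm, 57 mm above the bench.
- tape_measure: Bystander: tape measure on the bench, 36 x 82 x 64 mm, origin under its centre.
- duct_tape: Bystander: roll of grey tape, 102 mm across, 48 mm high, origin under its centre.
- sanding_block: Bystander: sanding block 63 x 112 x 32 mm, origin under its centre.
There are look-alikes about, which are no part of the job. Several things have the shape of the wedge; the one meant has the colours described above.

How it is judged:
On the way, in this order (a step that is already met when the one before it is completed fails the run):
1. the wedge stands in the lane, thin end at least 15 mm past the mouth, flat on the board, straight side along the block (angle between the x axis of wedge and the x axis of jig, either way round below 0.06 rad and angle between wedge's own z axis and vertical below 0.05 rad and y of wedge_tip in the frame of jig between -0.02 and 0.01 m and z of wedge_tip in the frame of lane_mouth between 0.01 and 0.026 m and x of wedge_tip in the frame of lane_mouth above 0.015 m), for 0.1 s.
2. the wedge is tight between block and fence (pressing on the block with more than 4 N) without being touched, while the flap is still open (angle between the x axis of wedge and the x axis of jig, either way round below 0.06 rad and angle between wedge's own z axis and vertical below 0.05 rad and y of wedge_tip in the frame of jig between -0.02 and 0.01 m and z of wedge_tip in the frame of lane_mouth between 0.01 and 0.026 m and x of wedge_tip in the frame of lane_mouth above 0.04 m and contact force between wedge and block above 4 N and contact force between the fingers and wedge below 0.1 N and value of joint flap above 1.2 rad), for 0.2 s.
3. the flap is shut (value of joint flap below 0.08 rad), for 0.2 s.
At the end, for the whole second after the job is handed in: The wedge stands flat and straight in the lane (0.06 rad), thin end over 40 mm past the mouth, pressing on the block with over 4 N; the block is home in the jig (within about 7 mm, flat, straight); the flap is shut (under 0.08 rad); wedge and block at rest (angle between the x axis of wedge and the x axis of jig, either way round below 0.06 rad and angle between wedge's own z axis and vertical below 0.05 rad and y of wedge_tip in the frame of jig between -0.02 and 0.01 m and z of wedge_tip in the frame of lane_mouth between 0.01 and 0.026 m and x of wedge_tip in the frame of lane_mouth above 0.04 m and contact force between wedge and block above 4 N and x of block in the frame of jig between 0.021 and 0.035 m and y of block in the frame of jig between 0.02 and 0.034 m and z of block in the frame of lane_mouth between -0.004 and 0.004 m and angle between the y axis of block and the x axis of jig, either way round below 0.06 rad and value of joint flap below 0.08 rad and linear speed of each of wedge, block below 0.01 m/s); the robot touches nothing.
It fails at once if the wedge is rammed: more than 60 N between wedge and block (contact force between wedge and block above 60 N).
It fails at once if the tape measure is moved by more than 30 mm (distance of tape_measure from where it was at the start of the episode above 0.03 m).
It fails at once if the duct tape is moved by more than 30 mm (distance of duct_tape from where it was at the start of the episode above 0.03 m).
It fails at once if the sanding block is moved by more than 30 mm (distance of sanding_block from where it was at the start of the episode above 0.03 m).
It also fails if it takes over 72 s, if anything falls off the work surface, if the arm or the gripper's body presses on something with over 40 N, if the wrist force passes 120 N, or if a joint passes its speed limit or range.

### The arm

A 7-joint arm with a two-finger parallel gripper is mounted at the origin on a cart in front of the work surface, level with it; the furniture and walls round the work are solid. World frame = base frame: x ahead of the robot, y to its left, z up, the work surface at z = 0. Lengths are in m, angles in rad, forces in N, time in s.
With the tool pointing down it reaches from about 0.35 to 0.9 m from the base axis. Payload 7.2 kg.
Tool frame: the origin (TCP) lies on the front face of the gripper's body, between the roots of the fingers; the fingertips stand 73 mm ahead of it and the grasp point (between the pads) lies 54 mm ahead of it (tcp_to_grasp is the distance from the TCP to the grasp point, in m); z points along the fingers, y is the line along which they close (so a half turn about z gives the same grasp; the last joint's range is limited). The gripper opens to 85 mm and grips with 20 to 120 N. Pads are 22 mm wide; open, the fingers measure 114 mm over their backs; the gripper's body (76 mm by 85 mm) begins 54 mm behind the grasp point. The pads swing forward as they close: fully open they stand 13 mm farther back than shut.
Start: joints at [-1.402, 0.411, -0.013, 1.596, 0.006, 1.134, -0.082], TCP at [0.147, 0.608, 0.304] pointing down, gripper open.
Joint ranges: [-2.95, 2.95], [-0.29, 1.99], [-1.47, 1.44], [0.14, 2.54], [-1.03, 4.17], [0.13, 1.85], [-2.86, 2.86]. Speed limits (rad/s): [2.39, 2.39, 3.01, 3.01, 3.14, 3.14, 3.14].

### API

Orientations are given as a rotation vector (axis times angle).
In Python, from workcell import * gives the robot as it stands. The module is installed in compiled form; this text tells all that it offers. Calls block until the motion is done:
- move_ptp(position, orientation): joint-space move of the TCP to a pose.
- line_to(position, orientation=None, speed=0.15): straight line of the TCP; orientation=None keeps the orientation; speed is the mean speed in m/s.
- move_j(angles): joint-space move.
- gripper_to(opening, grasp_force=None): finger opening in m; grasp_force is the grip in N (None keeps the last); returns when the fingers have stopped.
- hold(seconds).
- ik(position, orientation): joint angles nearest the present ones, or None.
- state(): the state.
- get_image(name): name is "scene" or "top"; returns the picture (400x640x3 uint8, red, green, blue); there is no depth.
- camera_params(name): a dict with "intrinsics" (3x3 intrinsics, pixels), "position" and "rotation" of the camera in the world. Camera axes: x right, y up, looking along -z (the intrinsics and any distortion apply to the point x, -y, -z); pixel columns grow to the right and rows downward; lengths in m; the calibration is good to about 2 mm. A picture is of the moment at which its call begins. camera_params takes no time and is no camera call.
A pose or a line that the arm cannot do raises IKError and nothing moves.
- close_job(): hands the job in; it is judged then, once.
The state is a dict: "time_s": time; "qpos": joint angles; "joint_vel": joint speeds; "joint_efforts": joint torques, N m; "position": TCP position; "tool_rot": TCP orientation; "ft_force": force on the tool from outside, world axes, zero at the start; "wrist_torque": the same for the moment, N m; "grip_width": finger opening in m; "grip_force": force on a finger pad.
Only numpy, scipy, OpenCV 4.12 (cv2) and the standard library are available. Lean on these libraries where they do the work, as an engineer would, in place of code of your own. Each camera call takes 0.05 s, during which the arm holds its last target. There are 200 camera calls.

## Working session

There is one attempt and no reset: what is moved stays moved. The work goes in short steps, each a Python script; the robot and the scene stay as the last script left them, time stands still between calls to the robot, and variables do not carry over. Pictures are saved under pics/ and viewed, at most 10 in all, crops included, and the job is handed in when it is done.

```bash
mkdir -p pics
python3 - <<'E'
from workcell import *
import cv2
for n in ("scene","top"):
    im=get_image(n); cv2.imwrite(f"pics/{n}0.png",im[:,:,::-1])
    c=camera_params(n); print(n,{k:c[k] for k in c})
s=state(); print(s)
E
```

```text
scene {'intrinsics': array([[421.66394828,   0.        , 319.26691674],
       [  0.        , 421.66394828, 206.35177801],
       [  0.        ,   0.        ,   1.        ]]), 'position': array([-0.54336082, -0.62407772,  0.67610541]), 'rotation': array([ 0.99217638, -0.58108189, -0.92891378])}
top {'intrinsics': array([[481.06820529,   0.        , 321.67775098],
       [  0.        , 481.06820529, 199.51673104],
       [  0.        ,   0.        ,   1.        ]]), 'position': array([-0.52697198, -0.14770408,  1.41251736]), 'rotation': array([ 0.53652212, -0.48024431, -1.34963411])}
{'time_s': 0.1, 'qpos': array([-1.40220563,  0.41183394, -0.01271105,  1.59695923,  0.00558845,
        1.13434263, -0.08217421]), 'joint_vel': array([-1.20588787e-03,  1.10629138e-06, -1.38612986e-03, -2.24951143e-03,
        2.16620461e-03, -7.42781800e-04, -4.51651732e-04]), 'joint_efforts': array([ 2.49605087e-03, -6.01830196e+01,  6.84004873e-01, -3.00085688e+01,
        1.39511094e-02,  6.45602733e-03,  2.90757635e-05]), 'position': array([0.14656064, 0.60721034, 0.30312882]), 'tool_rot': array([-3.71002900e-01, -3.11952614e+00,  2.36475177e-03]), 'ft_force': array([ 0.09025564, -0.42867473,  0.35433352]), 'wrist_torque': array([ 0.00968212, -0.00590906,  0.00811603]), 'grip_force': 0.0, 'grip_width': 0.0854207924327857}
```

View pics/top0.png

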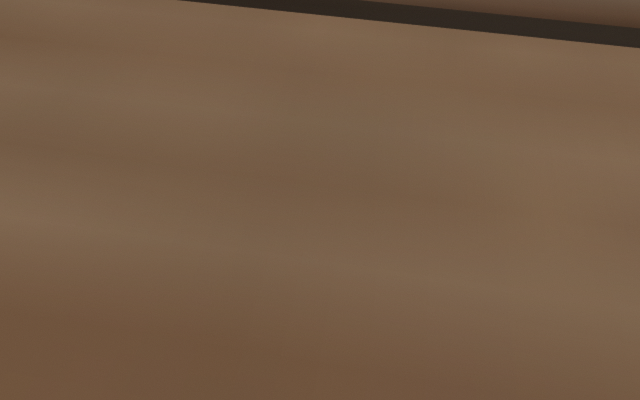

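View pics/scene0.png

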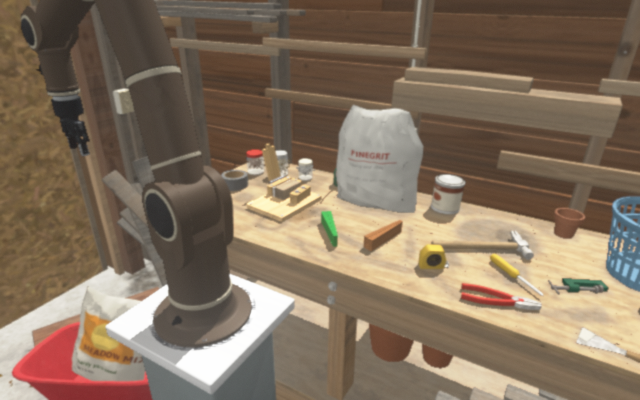

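The top camera shows only blank wood, either a wall or a bench. In the scene view, two items have the wedge shape: green (328,228) and brown wood (383,235). The jig is at about (285,195).

```bash
cat > h.py <<'E'
import numpy as np, cv2
from scipy.spatial.transform import Rotation as Ro
from workcell import *
def cam(n):
    c=camera_params(n); return c["intrinsics"],np.array(c["position"]),Ro.from_rotvec(c["rotation"]).as_matrix()
def px2w(n,u,v,z):
    K,p,R=cam(n); d=R@(np.diag([1,-1,-1])@np.linalg.solve(K,[u,v,1])); return p+d*(z-p[2])/d[2]
def w2px(n,P):
    K,p,R=cam(n); q=np.diag([1,-1,-1])@(R.T@(np.asarray(P)-p)); q=K@q; return q[:2]/q[2]
E
python3 - <<'E'
from h import *
for n in("scene","top"):
    K,p,R=cam(n); print(n,-R[:,2], px2w(n,320,200,0))
for u,v in [(328,228),(383,235),(285,210),(431,258),(234,180)]: print(u,v,px2w("scene",u,v,0.02).round(3))
im=cv2.imread("pics/scene0.png")
cv2.imwrite("pics/c1.png",cv2.resize(im[135:255,215:415],None,fx=4,fy=4,interpolation=cv2.INTER_CUBIC))
E
```

```text
scene [ 0.77422169  0.44415746 -0.45089348] [0.66363097 0.06551419 0.        ]
top [ 0.61041659  0.08482877 -0.78752503] [0.56454824 0.01024067 0.        ]
328 228 [ 0.467 -0.077  0.02 ]
383 235 [ 0.516 -0.241  0.02 ]
285 210 [0.5   0.108 0.02 ]
431 258 [ 0.468 -0.405  0.02 ]
234 180 [0.609 0.424 0.02 ]
```

View pics/c1.png

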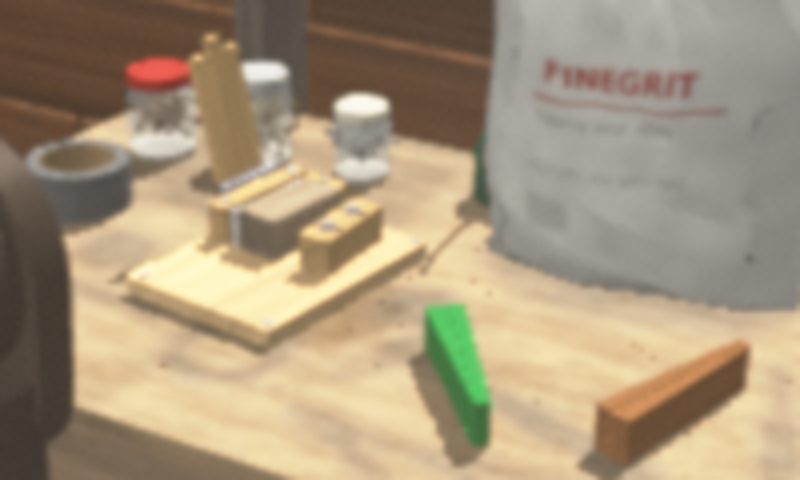

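The wedge shapes are green (328,228) and reddish-brown wood (383,235). The brown one matches "waxed wooden", and the crop confirms its grain, thick end near (368,245) and thin end near (401,224). Green is painted, so I treat it as a decoy. Next I'll fit the wedge by its silhouette and enlarge the jig to pick its corners.

```bash
cat >> h.py <<'E'
from scipy.optimize import minimize
WP=np.array([[-80,12],[80,12],[80,-2],[-80,-22]])/1e3
def wedge_fit(im,z0,g,roi):
    """im BGR; mask of brown; returns x,y,yaw"""
    h=cv2.cvtColor(im,cv2.COLOR_BGR2HSV); m=((h[...,0]<13)&(h[...,1]>110)).astype(np.uint8)
    q=np.zeros_like(m); a,b,c,d=roi; q[b:d,a:c]=m[b:d,a:c]
    S=8; big=cv2.resize(q[b:d,a:c].astype(np.float32),None,fx=S,fy=S,interpolation=cv2.INTER_LINEAR)>0.5
    def cost(p):
        w=np.array([[np.cos(p[2]),-np.sin(p[2])],[np.sin(p[2]),np.cos(p[2])]])
        xy=WP@w.T+p[:2]
        pts=np.array([w2px("scene",[*t,z]) for t in xy for z in (z0,z0+.04)])
        pts=((pts-[a,b]+.5)*S).astype(np.float32)
        k=np.zeros(big.shape,np.uint8); cv2.fillConvexPoly(k,cv2.convexHull((pts*16).astype(np.int32)),1,shift=4)
        return 1-(big&(k>0)).sum()/(big|(k>0)).sum()
    best=None
    for dy in (-.3,-.15,0,.15,.3):
        r=minimize(cost,[g[0],g[1],g[2]+dy],method="Nelder-Mead",options=dict(initial_simplex=np.array([g,g,g,g])+[0,0,dy]+np.array([[0,0,0],[.02,0,0],[0,.02,0],[0,0,.15]]),xatol=1e-5,fatol=1e-5))
        if best is None or r.fun<best.fun: best=r
    return best.x,best.fun
E
python3 - <<'E'
from h import *
im=cv2.imread("pics/scene0.png")
t=px2w("scene",368,249,0); p=px2w("scene",402,231,0); print(t,p)
g=[*((t+p)/2)[:2],np.arctan2(*(p-t)[1::-1])]
print(wedge_fit(im,0,g,(355,210,412,260)),g)
cv2.imwrite("pics/c2.png",cv2.resize(im[140:225,235:335],None,fx=7,fy=7,interpolation=cv2.INTER_CUBIC))
E
```

```text
[ 0.44932367 -0.22276731  0.        ] [ 0.60289038 -0.27239114  0.        ]
(array([ 0.52610703, -0.24757923, -0.61255037]), np.float64(1.0)) [np.float64(0.5261070259288114), np.float64(-0.24757922691901593), np.float64(-0.31255036940515946)]
```

View pics/c2.png

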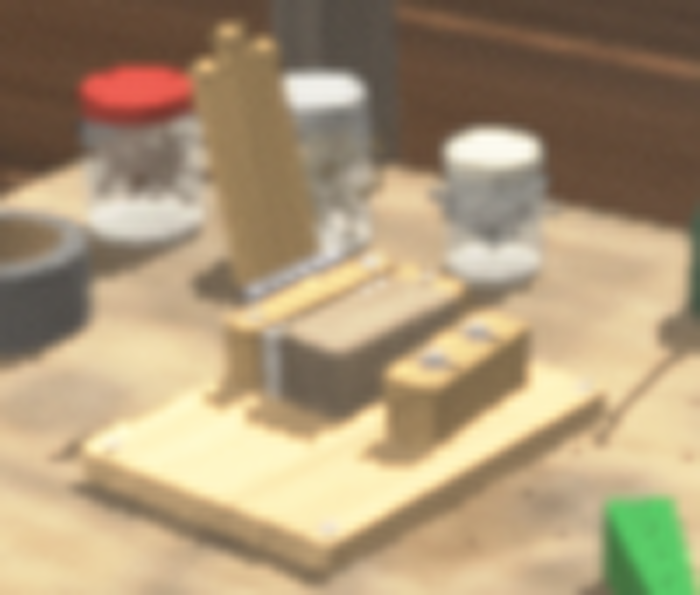

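Jig crop: the board's near-left corner is at crop (85,460), near-right (318,551), far-right (605,395). The fence, with two screws, is near (457,385), and the dark block is to its left. Next I'll fit the jig pose and fix the wedge mask.

Run:
```python
from h import *
from scipy.optimize import least_squares
J=np.array([[-120,92,18],[-120,-75,18],[100,-75,18],[-120,-75,0],[-20,86,54],[-19.5,4.5,58]])/1e3
P=np.array([[85,460],[318,551],[605,395],[318,579],[228,320],[340,353]])
px=(P+.5)/7-.5+[235,140]
def f(p,full=0):
    c,s=np.cos(p[2]),np.sin(p[2]); W=J@np.array([[c,s,0],[-s,c,0],[0,0,1]])+[p[0],p[1],0]
    return (np.array([w2px("scene",w) for w in W])-px).ravel()
r=least_squares(f,[.5,.1,0],loss="soft_l1"); print("jig",r.x, f(r.x).reshape(-1,2).round(1).tolist())
im=cv2.imread("pics/scene0.png"); h=cv2.cvtColor(im,cv2.COLOR_BGR2HSV)
for u,v in [(369,243),(380,240),(385,230),(395,228),(360,225),(390,250),(400,245)]: print(u,v,h[v,u])
cv2.imwrite("pics/c3.png",cv2.resize(im[212:258,350:415],None,fx=10,fy=10,interpolation=cv2.INTER_CUBIC))
```

```text
Traceback (most recent call last):
  File "h.py", line 9, in w2px
    K,p,R=cam(n); q=np.diag([1,-1,-1])@(R.T@(np.asarray(P)-p)); q=K@q; return q[:2]/q[2]
          ~~~^^^
  File "h.py", line 5, in cam
    c=camera_params(n); return c["intrinsics"],np.array(c["position"]),Ro.from_rotvec(c["rotation"]).as_matrix()
ValueError: time passes only in moves, steps and waits
```

```bash
sed -i 's/^def cam(n):/import functools\n@functools.cache\ndef cam(n):/' h.py
cat > jig.py <<'E'
from h import *
from scipy.optimize import least_squares
J=np.array([[-120,92,18],[-120,-75,18],[100,-75,18],[-120,-75,0],[-20,86,54],[-19.5,4.5,58]])/1e3
P=np.array([[85,460],[318,551],[605,395],[318,579],[228,320],[340,353]])
px=(P+.5)/7-.5+[235,140]
def f(p,full=0):
    c,s=np.cos(p[2]),np.sin(p[2]); W=J@np.array([[c,s,0],[-s,c,0],[0,0,1]])+[p[0],p[1],0]
    return (np.array([w2px("scene",w) for w in W])-px).ravel()
r=least_squares(f,[.5,.1,0],loss="soft_l1"); print("jig",r.x, f(r.x).reshape(-1,2).round(1).tolist())
E
python3 - <<'E'
from jig import *
im=cv2.imread("pics/scene0.png"); h=cv2.cvtColor(im,cv2.COLOR_BGR2HSV)
for u,v in [(369,243),(380,240),(385,230),(395,228),(360,225),(390,250),(400,245)]: print(u,v,h[v,u])
cv2.imwrite("pics/c3.png",cv2.resize(im[212:258,350:415],None,fx=10,fy=10,interpolation=cv2.INTER_CUBIC))
print(wedge_fit(im,0,[.526,-.248,-.31],(355,210,412,260)))
E
```

```text
jig [ 0.57783326  0.14741853 -0.15614017] [[-1.2, -1.9], [0.1, -0.4], [1.1, -0.1], [0.3, 0.4], [-0.4, 0.2], [0.1, 0.5]]
369 243 [ 14 129 128]
380 240 [ 14 124 103]
385 230 [ 13 141 205]
395 228 [ 13 123 104]
360 225 [ 20  80 237]
390 250 [ 21  75 237]
400 245 [ 19  79 233]
(array([ 0.526, -0.248, -0.61 ]), np.float64(1.0))
```

View pics/c3.png

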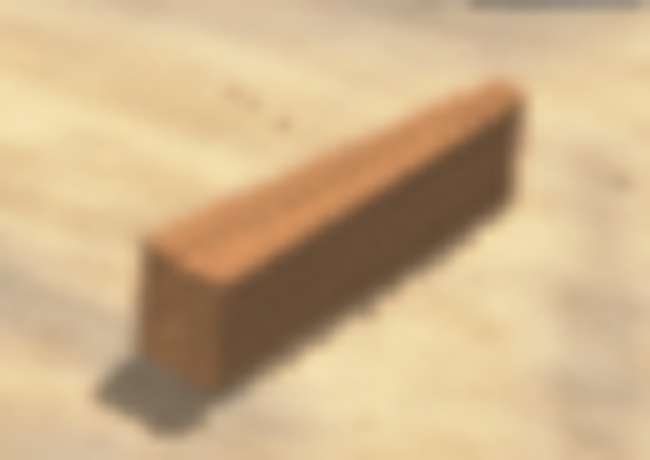

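Wedge crop (10×): tail face corners (145,240), (225,285), (140,358), (220,390); tip (497,80), (522,95), (515,205). I'll fit from these corners.

```bash
cat > wf.py <<'E'
from h import *
from scipy.optimize import least_squares
Jw=np.array([[-80,12,40],[-80,-22,40],[-80,12,0],[-80,-22,0],[80,12,40],[80,-2,40],[80,-2,0]])/1e3
def solve(px,g,J=Jw):
    def f(p):
        c,s=np.cos(p[2]),np.sin(p[2]); W=J@np.array([[c,s,0],[-s,c,0],[0,0,1]])+[p[0],p[1],0]
        return (np.array([w2px("scene",w) for w in W])-px).ravel()
    r=least_squares(f,g,loss="soft_l1"); return r.x,f(r.x).reshape(-1,2).round(1).tolist()
E
python3 - <<'E'
from wf import *
P=np.array([[145,240],[225,285],[140,358],[220,390],[497,80],[522,95],[515,205]])
print(solve((P+.5)/10-.5+[350,212],[.526,-.248,-.31]))
im=cv2.imread("pics/scene0.png")
import h
src=h.cv2.cvtColor(im,cv2.COLOR_BGR2HSV)
m=((src[...,0]<17)&(src[...,1]>102)).astype(np.uint8)[205:262,355:412]; print(m.sum())
# ready pose test
def R(psi): # tool y at heading psi
    y=np.array([np.cos(psi),np.sin(psi),0]); z=np.array([0,0,-1.]); return Ro.from_matrix(np.c_[np.cross(y,z),y,z]).as_rotvec()
for psi in (1.25,1.25-np.pi,1.41,1.41-np.pi):
    for p in ([.51,-.24,.1],[.42,.16,.1],[.6,.3,.25]): 
        q=ik(p,R(psi)); print(round(psi,2),p,None if q is None else np.round(q,2))
E
```

```text
(array([ 0.52271705, -0.24356772, -0.33612324]), [[-0.2, 0.1], [0.3, 0.2], [-0.5, -0.2], [-0.1, 1.4], [-0.2, -0.5], [0.7, -0.4], [0.2, -0.4]])
592
1.25 [0.51, -0.24, 0.1] [-0.05  0.62  0.55  1.95 -0.49  0.7   2.05]
1.25 [0.42, 0.16, 0.1] [-0.65  0.43  0.22  2.2  -0.19  0.52  0.96]
1.25 [0.6, 0.3, 0.25] [-0.67  0.54  0.19  1.54 -0.11  1.07  0.8 ]
-1.89 [0.51, -0.24, 0.1] [-0.34  0.84  1.03  1.96 -0.93  0.92 -0.7 ]
-1.89 [0.42, 0.16, 0.1] [-1.24  0.68  1.03  2.24 -0.92  0.75 -1.45]
-1.89 [0.6, 0.3, 0.25] [-1.23  0.87  1.25  1.58 -0.85  1.32 -1.75]
1.41 [0.51, -0.24, 0.1] [-0.08  0.64  0.59  1.95 -0.53  0.71  2.24]
1.41 [0.42, 0.16, 0.1] [-0.63  0.43  0.2   2.2  -0.17  0.52  1.1 ]
1.41 [0.6, 0.3, 0.25] [-0.66  0.54  0.18  1.54 -0.1   1.07  0.96]
-1.73 [0.51, -0.24, 0.1] [-0.12  0.65  0.65  1.95 -0.59  0.73 -0.85]
-1.73 [0.42, 0.16, 0.1] [-0.97  0.5   0.63  2.22 -0.54  0.57 -1.67]
-1.73 [0.6, 0.3, 0.25] [-1.    0.62  0.72  1.57 -0.44  1.12 -1.91]
```

```bash
cat >> h.py <<'E'
def R(psi):
    y=np.array([np.cos(psi),np.sin(psi),0]); z=np.array([0,0,-1.]); return Ro.from_matrix(np.c_[np.cross(y,z),y,z]).as_rotvec()
def rz(a): return np.array([[np.cos(a),-np.sin(a)],[np.sin(a),np.cos(a)]])
JIG=np.array([.578,.147,-.156]); WEDGE=np.array([.5227,-.2436,-.3361])
def at(F,x,y): return rz(F[2])@[x,y]+F[:2]
def st():
    s=state(); print("t%.1f"%s["time_s"],"p",s["position"].round(4),"F",s["ft_force"].round(1),"M",s["wrist_torque"].round(2),"w %.4f g %.1f"%(s["grip_width"],s["grip_force"]),"q",s["qpos"].round(2)); return s
E
python3 - <<'E'
from h import *
for (n,c,z) in [("fence near top left",(387,383),.054),("block near right bot",(335,415),.018),("fence near bot left",(388,432),.018),("fence near right top",(435,392),.054),("flap root",(250,295),.057)]:
    u,v=(np.array(c)+.5)/7-.5+[235,140]; p=px2w("scene",u,v,z)[:2]; print(n,((rz(-JIG[2])@(p-JIG[:2]))*1e3).round(1))
o=R(WEDGE[2]+np.pi/2); g=at(WEDGE,-.015,-.001); print(g)
move_ptp([.25,.45,.42],R(1.41)); move_ptp([.42,0.,.42],R(1.3)); move_ptp([*g,.2],o); st()
line_to([*g,.080],speed=.12); st()
gripper_to(.02,50); s=st()
line_to([*g,.15],speed=.12); st()
for n in("scene","top"): cv2.imwrite(f"pics/{n}1.png",get_image(n)[:,:,::-1])
E
```

```text
fence near top left [-21.4 -28.2]
block near right bot [-11.   18.6]
fence near bot left [ -8.1 -15.5]
fence near right top [-13.9 -53.3]
flap root [ 7.7 95.9]
[ 0.50820947 -0.23959693]
t4.0 p [ 0.509  -0.2384  0.2004] F [0.6 0.1 0.5] M [-0.04 -0.01 -0.02] w 0.0853 g 0.0 q [-0.24  0.53  0.81  1.9  -0.48  0.92  2.04]
t5.2 p [ 0.5086 -0.2399  0.0807] F [0.8 0.  1.2] M [-0.01  0.03 -0.05] w 0.0852 g 0.0 q [-0.12  0.69  0.66  1.96 -0.64  0.7   2.17]
t5.7 p [ 0.5085 -0.2396  0.0804] F [0.1 1.  5.8] M [0.2  0.19 0.  ] w 0.0261 g 48.9 q [-0.12  0.69  0.66  1.96 -0.64  0.7   2.17]
t6.5 p [ 0.508  -0.2392  0.1495] F [-0.7  0.5 -1.3] M [-0.03  0.04  0.02] w 0.0262 g 48.7 q [-0.19  0.59  0.75  1.94 -0.55  0.83  2.09]
```

View pics/scene1.png

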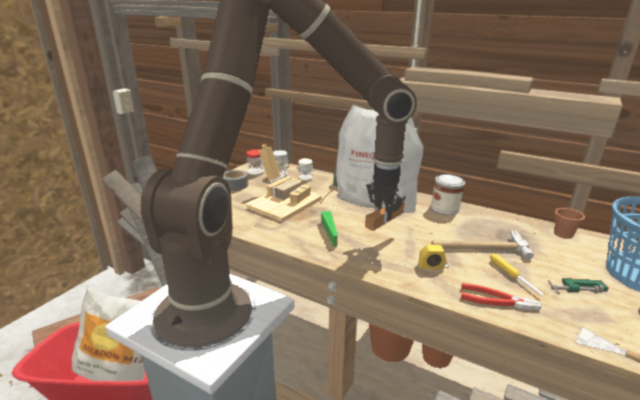

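The wedge is held, with the width reading 26 mm as expected. My hand-picked jig corners are noisy, so I'll refine the pose by aligning model edges to the image gradients, and check numerically whether the top view changes at all.

```bash
cat > edge.py <<'E'
from h import *
from scipy.optimize import least_squares
from scipy.ndimage import map_coordinates, gaussian_filter
def proj(p,Q):
    c,s=np.cos(p[2]),np.sin(p[2]); Q=np.asarray(Q)/1e3
    return np.array([w2px("scene",w) for w in Q@np.array([[c,s,0],[-s,c,0],[0,0,1]])+[p[0],p[1],0]])
def offs(im,p,a,b,n=12,w=3.0):
    """signed offsets along normal of strongest gradient"""
    T=np.linspace(.1,.9,n)[:,None]; X=proj(p,np.array(a)*(1-T)+np.array(b)*T)
    d=X[-1]-X[0]; nrm=np.array([-d[1],d[0]])/np.linalg.norm(d); o=np.arange(-w,w+.01,.1)
    g=[]
    for x in X:
        q=x+o[:,None]*nrm; v=np.array([map_coordinates(im[...,k],[q[:,1],q[:,0]],order=1) for k in range(3)])
        g.append(np.abs(np.gradient(v,axis=1)).sum(0))
    return o,np.array(g),nrm
E
python3 - <<'E'
from edge import *
im=gaussian_filter(cv2.imread("pics/scene0.png").astype(float),(.5,.5,0))
t0,t1=[cv2.imread(f"pics/top{i}.png").astype(float) for i in(0,1)]; print("top diff",abs(t0-t1).mean())
E_={"near18":([-120,92,18],[-120,-75,18]),"near0":([-120,92,0],[-120,-75,0]),"right18":([-120,-75,18],[100,-75,18]),"right0":([-120,-75,0],[100,-75,0]),
"left18":([-120,92,18],[-30,92,18]),"blkR58":([-19.5,4.5,58],[60,4.5,58]),"blkN58":([-19.5,49,58],[-19.5,4.5,58]),"fenceRtop guess":([-18,-58,54],[70,-47,54]),"fenceLtop guess":([-18,-24,54],[70,-13,54]),"backN54":([-20,86,54],[-20,64,54])}
for k,(a,b) in E_.items():
    o,g,n=offs(im,JIG,a,b); m=g.mean(0); pk=[i for i in range(1,len(o)-1) if m[i]>m[i-1] and m[i]>=m[i+1]]
    print(k,n.round(2),[(round(o[i],1),round(m[i],1)) for i in pk])
    # board-plane mm per px along normal
E
```

```text
top diff 0.8366705729166667
near18 [-0.39  0.92] [(np.float64(-0.5), np.float64(10.1))]
near0 [-0.39  0.92] [(np.float64(-1.3), np.float64(4.7)), (np.float64(1.9), np.float64(9.1))]
right18 [0.46 0.89] [(np.float64(-0.4), np.float64(13.7)), (np.float64(2.0), np.float64(2.8))]
right0 [0.47 0.88] [(np.float64(-2.1), np.float64(2.3)), (np.float64(-0.8), np.float64(6.2)), (np.float64(2.9), np.float64(1.2))]
left18 [0.41 0.91] [(np.float64(-0.3), np.float64(5.4)), (np.float64(1.3), np.float64(1.2)), (np.float64(2.3), np.float64(1.8))]
blkR58 [0.42 0.91] [(np.float64(-0.7), np.float64(11.7))]
blkN58 [-0.35  0.94] [(np.float64(-2.8), np.float64(1.9)), (np.float64(-2.5), np.float64(1.6)), (np.float64(-0.3), np.float64(11.9)), (np.float64(2.4), np.float64(1.2))]
fenceRtop guess [0.54 0.84] [(np.float64(-1.3), np.float64(10.6)), (np.float64(2.9), np.float64(2.9))]
fenceLtop guess [0.52 0.85] [(np.float64(-1.2), np.float64(12.7)), (np.float64(0.4), np.float64(2.8)), (np.float64(0.9), np.float64(2.3)), (np.float64(1.4), np.float64(3.0)), (np.float64(2.5), np.float64(3.7))]
backN54 [-0.35  0.94] [(np.float64(-1.4), np.float64(4.0)), (np.float64(0.0), np.float64(9.2))]
```

Run:
```python
from edge import *
im=gaussian_filter(cv2.imread("pics/scene0.png").astype(float),(.5,.5,0))
def meas(p,a,b,w=1.6):
    o,g,n=offs(im,p,a,b,w=w); m=g.mean(0); i=m.argmax(); return o[i],n
E_={"near18":([-120,92,18],[-120,-75,18]),"right18":([-120,-75,18],[100,-75,18]),"left18":([-120,92,18],[-30,92,18]),"blkR58":([-19.5,4.5,58],[75,4.5,58]),"blkN58":([-19.5,49,58],[-19.5,4.5,58])}
def samp(p0):
    A=[]
    for k,(a,b) in E_.items():
        a,b=map(np.array,(a,b)); 
        for s in np.arange(3):
            aa,bb=a+(b-a)*s/3,a+(b-a)*(s+1)/3
            d,n=meas(p0,aa,bb); A.append((k,(aa+bb)/2,n,proj(p0,[(aa+bb)/2])[0]+d*n))
    return A
p=JIG.copy()
for it in range(4):
    A=samp(p)
    f=lambda q:np.array([(proj(q,[m])[0]-t)@n for k,m,n,t in A])
    p=least_squares(f,p,loss="soft_l1",f_scale=.3).x
print("jig",p.round(4)); print([(A[i][0],round(v,2)) for i,v in enumerate(f(p))])
# fence left top edge: find offset y so edge passes: y=y0+ (x+19.5)/8
for nm,rng in (("L",np.arange(-32,-15,1.)),("R",np.arange(-68,-45,1.))):
    sc=[]
    for y0 in rng:
        o,g,n=offs(im,p,[-19.5,y0,54],[70,y0+89.5/8,54],w=.3); sc.append(g.mean())
    print(nm,[(y,round(s,1)) for y,s in zip(rng,sc)])
sc=[]
for x0 in np.arange(-32,0,2.):
    o,g,n=offs(im,p,[x0,-26,54],[x0,-54,54],w=.3); sc.append((x0,round(g.mean(),1)))
print("near",sc)
```

```text
jig [ 0.5805  0.1499 -0.1222]
[('near18', np.float64(-0.11)), ('near18', np.float64(-0.01)), ('near18', np.float64(-0.02)), ('right18', np.float64(-0.19)), ('right18', np.float64(-0.2)), ('right18', np.float64(-0.11)), ('left18', np.float64(0.21)), ('left18', np.float64(-0.09)), ('left18', np.float64(0.31)), ('blkR58', np.float64(0.0)), ('blkR58', np.float64(0.1)), ('blkR58', np.float64(0.09)), ('blkN58', np.float64(-0.01)), ('blkN58', np.float64(0.09)), ('blkN58', np.float64(0.09))]
L [(np.float64(-32.0), np.float64(2.0)), (np.float64(-31.0), np.float64(2.0)), (np.float64(-30.0), np.float64(2.3)), (np.float64(-29.0), np.float64(3.2)), (np.float64(-28.0), np.float64(4.1)), (np.float64(-27.0), np.float64(5.0)), (np.float64(-26.0), np.float64(6.2)), (np.float64(-25.0), np.float64(8.1)), (np.float64(-24.0), np.float64(10.1)), (np.float64(-23.0), np.float64(11.0)), (np.float64(-22.0), np.float64(11.6)), (np.float64(-21.0), np.float64(12.2)), (np.float64(-20.0), np.float64(12.2)), (np.float64(-19.0), np.float64(11.9)), (np.float64(-18.0), np.float64(11.2)), (np.float64(-17.0), np.float64(
[... 838 characters left out ...]
oat64(5.3)), (np.float64(-47.0), np.float64(4.4)), (np.float64(-46.0), np.float64(4.0))]
near [(np.float64(-32.0), np.float64(1.2)), (np.float64(-30.0), np.float64(1.9)), (np.float64(-28.0), np.float64(3.2)), (np.float64(-26.0), np.float64(4.9)), (np.float64(-24.0), np.float64(6.7)), (np.float64(-22.0), np.float64(8.2)), (np.float64(-20.0), np.float64(9.4)), (np.float64(-18.0), np.float64(10.1)), (np.float64(-16.0), np.float64(10.1)), (np.float64(-14.0), np.float64(9.1)), (np.float64(-12.0), np.float64(7.3)), (np.float64(-10.0), np.float64(5.3)), (np.float64(-8.0), np.float64(3.5)), (np.float64(-6.0), np.float64(2.7)), (np.float64(-4.0), np.float64(2.8)), (np.float64(-2.0), np.float64(3.6))]
```

Edge fit is under 0.3 px: jig at (0.5805, 0.1499), yaw −0.122. The fence face is at jig y≈−20.5 at the mouth, which gives a gap of about 25 mm and agrees with the description. Now I'll bring the wedge to just before the mouth and check its pose in the hand.

```bash
sed -i 's/^JIG=np.array([^;]*;/JIG=np.array([.5805,.1499,-.1222]);/' h.py
python3 - <<'E'
from h import *
o=R(JIG[2]+np.pi/2); g=at(JIG,-.129,-.014); print(g)
s=state(); line_to([s["position"][0]-.03,s["position"][1]+.1,.2],o,speed=.2)
line_to([*g,.2],o,speed=.25); st()
line_to([*g,.105],o,speed=.15); hold(.2); st()
im=get_image("scene")[:,:,::-1]; cv2.imwrite("pics/scene2.png",im)
u,v=w2px("scene",[*g,.05]).astype(int); print(u,v)
a,b=u-50,v-38; print(a,b); cv2.imwrite("pics/c4.png",cv2.resize(im[b:b+75,a:a+100],None,fx=8,fy=8,interpolation=cv2.INTER_CUBIC))
E
```

```text
[0.45075542 0.151729  ]
t8.6 p [0.451  0.1502 0.1999] F [ 0.2 -0.6  0.3] M [-0.01  0.05  0.01] w 0.0261 g 48.8 q [-1.06  0.36  0.79  2.1  -0.35  0.81  1.39]
t9.6 p [0.4512 0.152  0.1058] F [ 0.5  0.2 -1.5] M [0.04 0.05 0.01] w 0.0261 g 48.7 q [-0.92  0.52  0.63  2.16 -0.53  0.62  1.54]
265 204
215 166
```

View pics/c4.png

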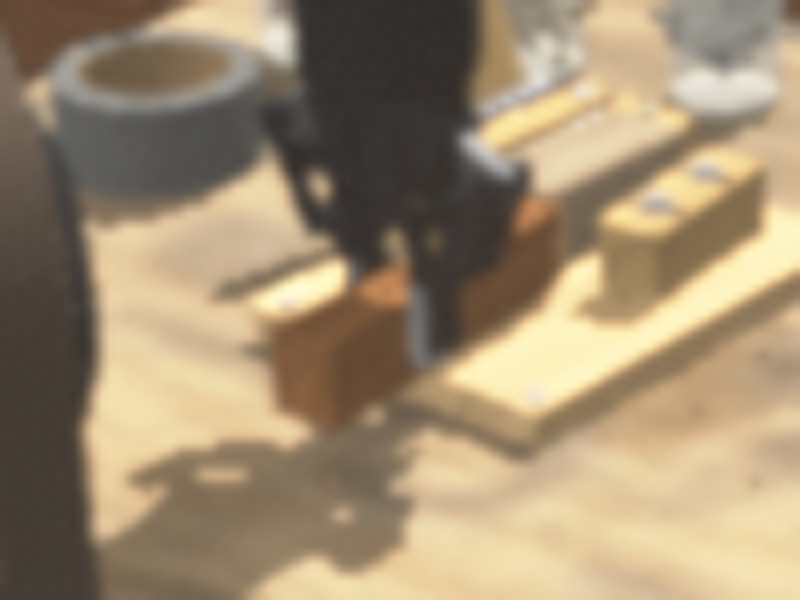

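c4 shows the wedge held level: tail corners at crop (272,330), (333,352), (280,408), (328,432), tip at (558,207), (558,293). I'll fit its pose relative to the tool.

Run:
```python
from wf import *
P=np.array([[272,330],[333,352],[279,408],[328,432],[545,196],[558,208],[558,294]])
J=Jw+[0,0,.0254]
x,r=solve((P+.5)/8-.5+[215,166],[.466,.15,-.12],J); print(x,r)
d=rz(-JIG[2])@(x[:2]-JIG[:2])*1e3; print("wedge in jig mm",d,"yaw",x[2]-JIG[2]); print("expected -114,-13,0")
```

```text
[ 0.46560049  0.15011759 -0.13081112] [[-0.4, -0.5], [-0.4, -0.2], [-0.4, 0.8], [0.9, 0.9], [-0.9, 0.0], [0.5, -0.4], [0.9, -0.8]]
wedge in jig mm [-114.06920793  -13.78983589] yaw -0.008611123403373028
expected -114,-13,0
```

```bash
cat >> h.py <<'E'
def jf(s=None):
    s=s or state(); f=s["ft_force"]; return np.r_[rz(-JIG[2])@f[:2],f[2]]
def jp(s=None):
    s=s or state(); return rz(-JIG[2])@(s["position"][:2]-JIG[:2])*1e3
E
python3 - <<'E'
from h import *
line_to([*at(JIG,-.129,-.0135),.0995],speed=.05); hold(.2); b=jf(); print("base",b.round(2))
y=-.0135
def go(x,y,sp=.05):
    line_to([*at(JIG,x,y),.0995],speed=sp); hold(.05); s=state(); f=jf(s)-b; print("x%.0f"%(x*1e3),jp(s).round(1),"F",f.round(1)); return f
ok=True
for x in np.arange(-.121,-.088,.008):   # to tip ~ +20 mm past mouth
    f=go(x,y)
    if abs(f[0])>6 or abs(f[1])>6: ok=False; break
if ok:
    while y<-.004:                      # feel for the block on the left
        y+=.001; f=go(x,y,.02)
        if f[1]<-2: break
    y-=.0005
    while x<-.045:
        x+=.005; f=go(x,y,.03)
        if f[0]<-5 or abs(f[1])>8: break
st()
E
```

```text
base [-0.2   1.2  -0.21]
x-121 [-120.8  -13.6] F [-1.  -1.  -1.2]
x-113 [-112.9  -13.6] F [ 0.2 -1.5 -1. ]
x-105 [-104.9  -13.6] F [ 0.7 -0.7 -2. ]
x-97 [-96.9 -13.6] F [-0.1 -1.  -0.2]
x-89 [-88.9 -13.6] F [ 0.4 -1.  -0.5]
x-89 [-89.1 -12.4] F [-0.3 -0.8 -0.6]
x-89 [-89.  -11.4] F [ 0.2 -0.4 -1.5]
x-89 [-89.  -10.5] F [ 0.1 -1.8 -1.1]
x-89 [-89.   -9.5] F [-0.4 -1.2 -0.3]
x-89 [-89.   -8.5] F [ 0.7 -1.3  0.2]
x-89 [-89.   -7.5] F [ 0.4 -1.2 -0.7]
x-89 [-89.   -6.5] F [-0.2 -0.4 -1.1]
x-89 [-89.   -5.7] F [-0.7 -2.8  1. ]
x-84 [-83.8  -6. ] F [-0.8 -2.2 -0.9]
x-79 [-78.8  -6. ] F [ 0.  -1.6 -1.2]
x-74 [-73.7  -6.1] F [ 1.1 -2.4 -0.8]
x-69 [-68.7  -6. ] F [ 0.2 -2.6 -0.9]
x-64 [-63.7  -6.1] F [ 1.3 -3.5 -0.1]
x-59 [-58.7  -6. ] F [ 0.8 -2.2 -0.7]
x-54 [-53.7  -6.1] F [ 0.9 -3.8 -0.7]
x-49 [-48.7  -6. ] F [ 0.5 -3.8 -1.2]
x-44 [-43.7  -6.1] F [ 0.2 -3.6 -1.7]
t17.6 p [0.5364 0.1492 0.0995] F [-0.3 -2.3 -1.9] M [-0.61  0.   -0.06] w 0.0262 g 48.6 q [-0.81  0.63  0.61  1.97 -0.55  0.71  1.59]
```

The wedge is 69 mm into the lane and lying along the block with little resistance. I'll seat it on the board, release, go round behind the tail and push by feel.

Run:
```python
from h import *
o=R(JIG[2]+np.pi/2)
line_to([*at(JIG,-.044,-.0065),.0985],speed=.02); hold(.1); st()
gripper_to(.05); hold(.2); st()
line_to([*at(JIG,-.044,-.0065),.19],speed=.15)
gripper_to(0,40)
line_to([*at(JIG,-.15,-.010),.19],speed=.2)
line_to([*at(JIG,-.15,-.010),.098],speed=.15); hold(.3); b=jf(); print("base",b.round(1)); 
x=-.15
for i in range(60):
    x+=.002 if x<-.126 else .001
    line_to([*at(JIG,x,-.010),.098],speed=.02); hold(.05); s=state(); f=jf(s)-b
    if x>-.122: print("x%.0f"%(x*1e3),jp(s).round(1),"F",f.round(1))
    if f[0]<-7 or x>-.105: break
```

```text
t18.0 p [0.5361 0.149  0.0985] F [-0.6 -1.6 -1.3] M [-0.35 -0.04 -0.05] w 0.0261 g 49.0 q [-0.81  0.63  0.61  1.97 -0.55  0.71  1.59]
t18.5 p [0.536  0.1489 0.0985] F [ 1.8  0.1 -0.3] M [ 0.05 -0.01 -0.01] w 0.0503 g 0.0 q [-0.81  0.63  0.61  1.97 -0.55  0.71  1.59]
base [-0.1 -1.2 -0.5]
x-122 [-122.  -10.] F [-0.   0.6  0.1]
x-121 [-121.  -10.] F [-0.2  1.4  1.2]
x-120 [-120.  -10.] F [0.2 1.  1. ]
x-119 [-119.  -10.] F [0.2 0.2 0.2]
x-118 [-118.  -10.] F [0.7 0.8 0.2]
x-117 [-117.  -10.] F [ 0.8  0.8 -0.3]
x-116 [-115.9  -10. ] F [0.2 1.3 0.4]
x-115 [-114.9  -10. ] F [1.8 0.3 0.4]
x-114 [-113.9  -10. ] F [-0.2  1.6  1.5]
x-113 [-112.9  -10. ] F [-0.3  0.7  0.7]
x-112 [-111.9  -10. ] F [-0.3  1.9  0.9]
x-111 [-110.9  -10. ] F [0.2 1.7 0.5]
x-110 [-109.9  -10. ] F [-0.8  1.6  0.7]
x-109 [-108.9  -10. ] F [0.  1.  0.8]
x-108 [-107.9  -10. ] F [-0.   2.1  0.1]
x-107 [-106.9  -10. ] F [0.4 2.  1. ]
x-106 [-105.9  -10. ] F [0.2 1.1 0.6]
x-105 [-104.9  -10. ] F [0.7 1.9 0.3]
```

Run:
```python
from h import *
b=np.array([-.1,-.4,.0]); x=-.105; f=np.zeros(3)
while x<-.06:
    x+=.001 if f[0]>-5 else .0005
    line_to([*at(JIG,x,-.010),.098],speed=.02); s=state(); f=jf(s)-b
    if f[0]<-2.5: print("x%.1f"%(x*1e3),jp(s).round(1),"F",f.round(1))
    if f[0]<-17: break
st()
```

```text
x-75.0 [-75.2  -9.9] F [-3.   1.2 -0.3]
x-74.0 [-74.1  -9.9] F [-3.9  1.9 -0.2]
x-73.0 [-73.1  -9.9] F [-3.5  1.1 -0.7]
x-72.0 [-72.1  -9.9] F [-4.1  1.8 -0.4]
x-71.0 [-71.2  -9.9] F [-5.   2.4 -0.2]
x-70.0 [-70.3  -9.9] F [-4.4  2.  -1.2]
x-69.0 [-69.4  -9.8] F [-5.6  4.1  0.8]
x-68.5 [-69.1  -9.8] F [-6.5  2.3  0. ]
x-68.0 [-68.8  -9.8] F [-6.1  2.5  0.9]
x-67.5 [-68.3  -9.8] F [-5.7  3.   1. ]
x-67.0 [-67.9  -9.7] F [-6.9  2.6  1.1]
x-66.5 [-67.5  -9.7] F [-7.9  3.5  1.8]
x-66.0 [-67.1  -9.7] F [-7.6  3.2  2.5]
x-65.5 [-66.7  -9.7] F [-8.3  3.8  1.3]
x-65.0 [-66.3  -9.6] F [-8.   3.   1.9]
x-64.5 [-65.8  -9.6] F [-8.6  3.5  2.7]
x-64.0 [-65.5  -9.6] F [-8.5  4.2  1.8]
x-63.5 [-65.   -9.6] F [-8.6  4.2  1.9]
x-63.0 [-64.6  -9.5] F [-9.2  3.4  2.2]
x-62.5 [-64.2  -9.5] F [-9.3  3.8  2.3]
x-62.0 [-63.8  -9.5] F [-10.8   2.9   3. ]
x-61.5 [-63.4  -9.5] F [-9.2  3.1  2.4]
x-61.0 [-62.9  -9.5] F [-10.1   3.1   2.3]
x-60.5 [-62.6  -9.4] F [-10.3   3.9   2.9]
x-60.0 [-62.1  -9.4] F [-10.2   4.3   3.6]
t45.0 p [0.5177 0.1481 0.0975] F [-9.8  5.2  3.6] M [0.95 2.01 0.02] w 0.0001 g 5.3 q [-0.82  0.61  0.6   2.01 -0.54  0.69  1.58]
```

Run:
```python
from h import *
b=np.array([-.1,-.4,.0]); x=-.060
for i in range(12):
    x+=.002; line_to([*at(JIG,x,-.010),.098],speed=.03); s=state(); f=jf(s)-b
    print("t%.1f x%.1f"%(s["time_s"],x*1e3),jp(s).round(1),"F",f.round(1))
    if f[0]<-16: break
line_to([*at(JIG,-.11,-.010),.098],speed=.25); s=st()
cv2.imwrite("pics/scene3.png",get_image("scene")[:,:,::-1])
```

```text
t45.2 x-58.0 [-60.1  -9.3] F [-9.8  4.2  1.8]
t45.5 x-56.0 [-58.4  -9.2] F [-10.5   4.3   1.6]
t45.7 x-54.0 [-56.8  -9.1] F [-11.9   4.8   2.1]
t46.0 x-52.0 [-55.1  -9. ] F [-13.3   4.8   3.3]
t46.2 x-50.0 [-53.5  -9. ] F [-13.5   5.5   3.2]
t46.5 x-48.0 [-52.   -8.9] F [-15.7   5.3   3.7]
t46.7 x-46.0 [-51.2  -8.9] F [-19.3   4.7   8.5]
t47.1 p [0.471  0.1533 0.0986] F [ 0.5 -0.9  0.2] M [-0.04 -0.06  0.01] w -0.0002 g 0.0 q [-0.88  0.55  0.61  2.12 -0.54  0.62  1.55]
```

19 N reached with a steady rise, and the hand has retracted. Next is the flap: come down left of it and push it over to the right.

Run:
```python
from h import *
o=R(JIG[2]+np.pi/2)
for p in ([.04,.19,.33],[.04,.19,.225],[.04,.045,.225]): print(ik([*at(JIG,*p[:2]),p[2]],o) is not None)
line_to([*at(JIG,-.11,-.01),.33],speed=.3)
line_to([*at(JIG,.04,.19),.33],speed=.3)
line_to([*at(JIG,.04,.19),.225],speed=.25); b=jf()
for y in (.16,.13,.10,.07,.04):
    line_to([*at(JIG,.04,y),.225],speed=.15); s=state(); print("t%.1f"%s["time_s"],y,(jf(s)-b).round(1))
hold(.3)
line_to([*at(JIG,.04,.04),.33],speed=.3); line_to([*at(JIG,-.15,-.1),.33],speed=.3)
im=get_image("scene")[:,:,::-1]; cv2.imwrite("pics/scene4.png",im); st()
cv2.imwrite("pics/c5.png",cv2.resize(im[140:225,225:335],None,fx=7,fy=7,interpolation=cv2.INTER_CUBIC))
```

```text
True
True
True
t50.0 0.16 [ 0.6 -0.5  0.2]
t50.3 0.13 [ 1.1 -0.2  0.9]
t50.7 0.1 [-0.1 -0.7 -0.4]
t51.0 0.07 [ 0.1 -0.4  1.4]
t51.4 0.04 [-0.4 -0.1  0.3]
t53.2 p [0.4202 0.0698 0.33  ] F [0.5 0.2 0.5] M [ 0.05 -0.01  0.04] w -0.0000 g 0.0 q [-1.13  0.    0.88  2.05 -0.    1.09  1.2 ]
```

View pics/c5.png

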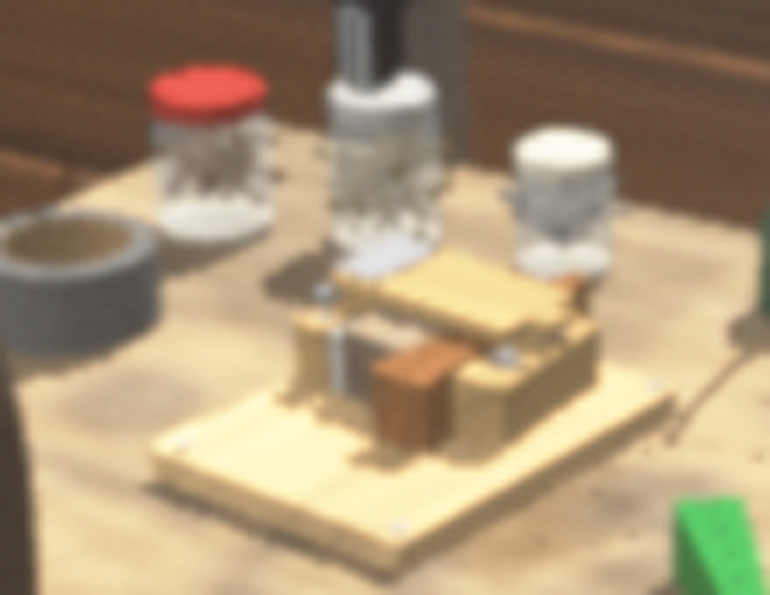

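The picture shows the flap lying flat at crop (460,290). The wedge is between block and fence with its tail at crop (410,400), and the tape roll is where it was. The gripper is clear, so I'm handing in.

Run:
```python
from h import *
hold(.3); print(close_job())
```

```text
the job is handed in; nothing more can be done
None
```

I handed the job in at about 54 s of the 72 s allowed. The wedge was pressed in to about 19 N and stands between block and fence, the flap is shut, and the arm is clear. The hand-in gave no verdict. I had no direct reading of the wedge's grip on the block, and I never checked the tape measure's or sanding block's positions; the sanding block was never identified in any picture.

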